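# Brush out the incubator well and press in its brass tube adapter

## Task

Get the tube incubator ready: scrub out its well with the long brush - down to the bottom, up to the mouth and down to the bottom again - then stand the brush back in its stand, handle up. After that take the brass tube adapter (not the black plastic one) and press it, spigot down, straight into the clean well until its shoulder sits fully home, flush on the block. Leave the black adapter, the sample jars and the pipette where they are.

Things in the scene. Friction and masses are not known exactly. Their poses are not given: they have to be found in the camera images.
- incubator: Tube incubator, fixed to the bench, yaw varies: aluminium block 100 x 110 mm, 70 mm tall, flat on top, origin under the block's centre, with a white control panel (50 mm long, 52 mm tall) on its -x side. One vertical well in the middle of its top.
- well_mouth (a point): Centre of the well's mouth, level with the block's top, 70 mm above the bench; z up. Bore 32 mm, 50 mm deep, flat bottom. Four spring balls 14 mm below the mouth leave 26 mm free and yield sideways: pushing the adapter past them and on down takes about 8 to 18 N, most over the first 6 mm; its weight alone does not do it.
- stand_mouth (a point): Brush stand: white block 65 x 65 mm, 58 mm tall, on a blue 85 mm foot, fixed to the bench. This point is the centre of the mouth of its round hole, 58 mm above the bench; z up. Hole: 30 mm bore, 50 mm deep, flat floor. At the start the brush stands in it, bristles down. Stand and tray may change sides.
- brush_mid (a point): Long brush, 190 mm, 60 g, upright; this point is half-way along it, z towards the handle. Bristle head 23 mm across, 45 mm long (-95 to -50 mm from this point), its end tapered to 18 mm, treat as stiff; steel stem 6 mm across; blue cylindrical handle 20 mm across, 80 mm long (+15 to +95 mm, centre +55 mm).
- brush_tip (a point): The flat bristle end of the brush, on its axis, 95 mm from brush_mid; z along the brush towards the handle. Standing in the stand it is 50 mm below the stand's mouth; at the bottom of the well, 50 mm below the well's mouth.
- sleeve_mid (a point): Brass tube adapter, 65 mm tall, 0.14 to 0.26 kg, upright on the tray. Point on its axis in the underside of its shoulder, 30 mm above its foot, z up; seated, it meets the well's mouth. Spigot below: 30 mm across, 30 mm long, foot tapered to 25 mm over 7 mm. Shoulder 44 mm across, 0 to +5 mm. Grip collar 26 mm across, +5 to +35 mm, with a 17 mm blind hole in its top.
- tray: Steel tray, 120 x 180 mm, 16 mm rim, 4 mm floor, fixed to the bench; origin under its centre. The brass adapter and the black spare stand on it side by side along its y, about 90 mm apart, either way round.
- decoy_mid (a point): Black plastic adapter of the same shape, the spare on the tray; point under its shoulder, 30 mm above its foot. Leave it.
- jar_a_mid (a point): Centre (38 mm up) of a bystander: amber sample jar with a blue cap, 60 mm across, 76 mm tall, standing on the bench. Leave it.
- jar_b_mid (a point): Centre (38 mm up) of a bystander: amber sample jar with a blue cap, 60 mm across, 76 mm tall, standing on the bench. Leave it.
- jar_c_mid (a point): Centre (38 mm up) of a bystander: amber sample jar with a blue cap, 60 mm across, 76 mm tall, standing on the bench. Leave it.
- pipette_mid (a point): Middle of the thick part of a white pipette, about 230 mm long and 20 mm thick, lying along x on the right of the bench, beyond the rest. Leave it.

How it is judged:
On the way, in this order (a step that is already met when the one before it is completed fails the run):
1. the brush goes down the well, its end at least 35 mm below the mouth (horizontal distance between brush_tip and well_mouth below 0.012 m and z of brush_tip in the frame of well_mouth between -0.06 and -0.035 m), for 0.05 s.
2. the brush is drawn up until its end is within 15 mm of the well's mouth (or out) (horizontal distance between brush_tip and well_mouth below 0.012 m and z of brush_tip in the frame of well_mouth above -0.015 m), for 0.02 s.
3. the brush goes down again, its end at least 35 mm below the mouth (all of step 1), for 0.05 s.
4. the brush stands in its stand again, released (horizontal distance between brush_tip and stand_mouth below 0.008 m and z of brush_tip in the frame of stand_mouth below -0.044 m and angle between brush_tip's own z axis and vertical below 0.15 rad and contact force between the fingers and brush below 0.1 N), for 0.2 s.
5. the brass adapter is pressed home in the well, shoulder on the block (horizontal distance between sleeve_mid and well_mouth below 0.0025 m and z of sleeve_mid in the frame of well_mouth between -0.003 and 0.002 m and angle between the z axis of sleeve_mid and the z axis of well_mouth, either way round below 0.05 rad and angle between sleeve_mid's own z axis and vertical below 0.5 rad), for 0.2 s.
At the end, for the whole second after the job is handed in: The brass adapter is in the well, collar up, its shoulder within 2 mm of the block's top, within 2.5 mm of the well's axis and within 0.05 rad of it, and at rest; the brush stands in its stand, handle up, within 0.15 rad of upright, its end at least 44 mm below the stand's mouth and at rest (all of step 4 and all of step 5 and linear speed of sleeve below 0.02 m/s and linear speed of brush below 0.03 m/s); the robot touches nothing.
It fails at once if the black spare adapter is shifted by more than 40 mm or knocked over (distance of decoy_mid from where it was at the start of the episode above 0.04 m or angle between decoy_mid's own z axis and vertical above 0.6 rad).
It fails at once if a sample jar is shifted by more than 40 mm or knocked over (distance of any of jar_a_mid, jar_b_mid, jar_c_mid from where it was at the start of the episode above 0.04 m or angle between any of jar_a_mid, jar_b_mid, jar_c_mid's own z axis and vertical above 0.6 rad).
It fails at once if the pipette is shifted by more than 40 mm or knocked over (distance of pipette_mid from where it was at the start of the episode above 0.04 m or angle between pipette_mid's own z axis and vertical above 0.6 rad).
It also fails if it takes over 58 s, if anything falls off the work surface, if the arm or the gripper's body presses on something with over 40 N, if the wrist force passes 120 N, or if a joint passes its speed limit or range.

## Robot

A 6-joint arm with a two-finger parallel gripper is mounted at the origin on the work surface. World frame = base frame: x ahead of the robot, y to its left, z up, the work surface at z = 0. Lengths are in m, angles in rad, forces in N, time in s.
With the tool pointing down it reaches from about 0.375 to 0.9 m from the base axis. Payload 3.1 kg.
Tool frame: the origin (TCP) lies at the very end of the fingers, on their centre line; the grasp point (between the pads) lies 19 mm behind it; y points along the fingers, x is the direction in which the jaws open and shut, and the axes are right-handed (so a half turn about y gives the same grasp; the last joint's range is limited). The gripper opens to 87 mm and grips with 3 to 60 N. Pads are 19 mm wide; open, the fingers measure 117 mm over their backs; the gripper's body (75 mm by 190 mm) begins 51 mm behind the grasp point.
Start: joints at [-1.425, 0.527, 1.433, -0, 1.181, -0.178], TCP at [0.199, -0.592, 0.223] pointing down, gripper open.
Joint ranges: [-3.08, 3.08], [-0.75, 2.2], [0.22, 2.44], [-1.43, 4.57], [0, 2.65], [-2.85, 2.85]. Speed limits (rad/s): [2.79, 2.79, 3.14, 3.14, 3.14, 3.14].

## Interface

Orientations are given as a unit quaternion [x, y, z, w].
In Python, from rig import robot gives the robot as it stands.
- The arm moves only by the shell command python3 -m creep 'ROWS' [FORCE]. ROWS is JSON, a list of rows, each a list of 3 entries, a list of its own where there are three numbers: the shift along the tool's x, y, z in mm, then the turn about the tool's y in rad, then the opening, from 0 (shut) to 1 (fully open). A call has 1 to 8 rows; each row shifts and turns the commanded pose from where the row before left it, along the tool's axes as they then stand; what a row does not reach is not made up. A row lasts 1/10 s, in which the tool goes at most 50 mm and 8.59 degrees, less where a joint would pass 70% of its speed; a pose out of reach is approached as far as the arm can. A call with a gripper value outside its range is refused whole. The fingers move at their own pace and stop on an object; FORCE is the grip in N (left out, the last holds). Time passes only in rows, so rows that do not move let the fingers close. It gives the time, the measured TCP pose, the force and the opening at its end, in the units of the state.
- robot.get_obs(): the state, without advancing time (a new reading comes with each control period).
- robot.camera(name): name is "scene" or "top"; returns a dict with "pixels" (480x640x3 uint8, red, green, blue), "fx", "fy", "cx", "cy" (pixels), "position" and "rotation" of the camera in the world. Camera axes: x right, y up, looking along -z (the intrinsics and any distortion apply to the point x, -y, -z); pixel columns grow to the right and rows downward; lengths in m; the calibration is good to about 2 mm. A picture is of the moment at which its call begins. There is no depth.
- robot.hand_in(): hands the job in, once; it reports no verdict.
The state is a dict: "time": time; "q": joint angles; "joint_velocities": joint speeds; "joint_torque": joint torques, N m; "position": TCP position; "tool_rot": TCP orientation; "ft_force": force on the tool from outside, world axes, zero at the start; "moment": the same for the moment, N m; "grip_width": finger opening in m.
Only numpy, scipy, OpenCV 4.12 (cv2) and the standard library are available. Lean on these libraries where they do the work, as an engineer would, in place of code of your own. Each camera call takes 0.05 s, during which the arm holds its last target.

## Working session

There is one attempt and no reset: what is moved stays moved. The work goes in short steps, Python scripts to look and compute and a shell command to move; the robot and the scene stay as the last step left them, time stands still between calls to the robot, and variables do not carry over. Pictures are saved under pics/ and viewed, and the job is handed in when it is done.

```bash
ls; mkdir -p pics; python3 - <<'E'
from rig import robot
import cv2
o=robot.get_obs(); print({k:o[k] for k in ['time','position','tool_rot','grip_width','ft_force']})
for n in ['scene','top']:
    c=robot.camera(n); cv2.imwrite(f'pics/{n}0.png',cv2.cvtColor(c['pixels'],cv2.COLOR_RGB2BGR))
    print(n,{k:v for k,v in c.items() if k!='pixels'})
E
```

```text
pics
{'time': 0.0, 'position': array([ 0.19879508, -0.59176918,  0.22158567]), 'tool_rot': array([-0.5735216 ,  0.41337633, -0.4123341 ,  0.57460732]), 'grip_width': 0.08678080885188282, 'ft_force': array([ 0.07448633, -0.20777106,  0.21446858])}
scene {'fx': 608.7791906931426, 'fy': 608.7791906931426, 'cx': 319.32194230806397, 'cy': 246.18842959681302, 'position': array([1.42290633, 0.26439537, 0.98122816]), 'rotation': array([0.22781972, 0.30542373, 0.74488943, 0.5476808 ])}
top {'fx': 459.8498840973304, 'fy': 459.8498840973304, 'cx': 320.22115329545693, 'cy': 232.37918779075298, 'position': array([ 0.48610369, -0.00462069,  0.94033648]), 'rotation': array([-0.0423244 ,  0.02399383,  0.71660725, -0.69577797])}
```

View pics/scene0.png

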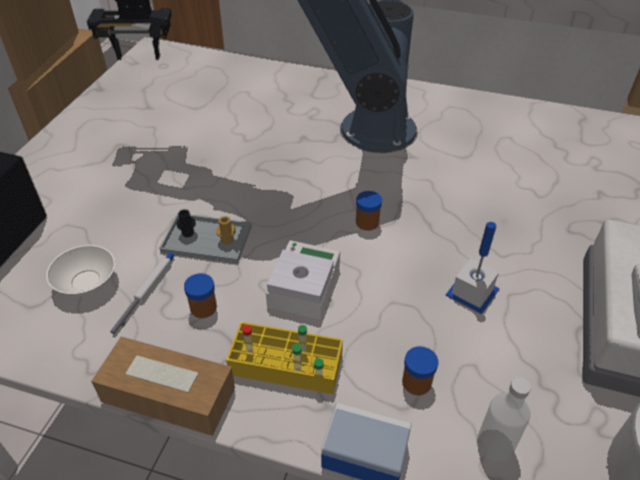

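View pics/top0.png

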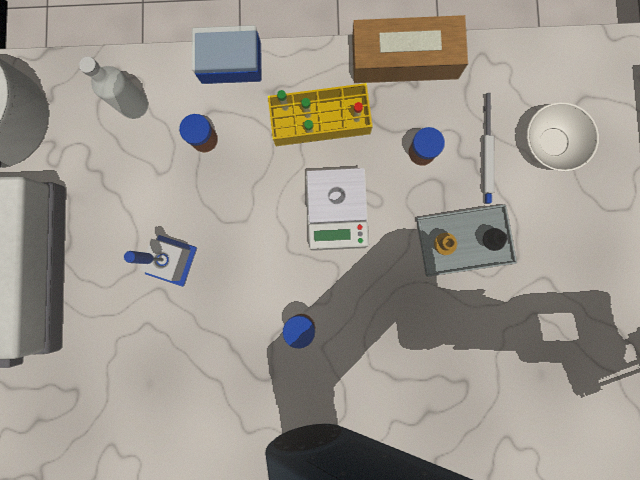

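The scene picture shows the incubator near (300,275), the stand with the brush at (480,270), and the brass adapter at (226,230), with the black one to its left. The top picture shows the well at (337,195), the stand hole at about (162,260), brass at (447,243) and black at (494,238). Next I'll zoom in.

```bash
cat > h.py <<'E'
import numpy as np, cv2
from scipy.spatial.transform import Rotation as R
from scipy.optimize import least_squares
def pose(c): return R.from_quat(c['rotation']).as_matrix(), np.array(c['position'])
def proj(c,P):
    M,p=pose(c); q=(np.atleast_2d(P)-p)@M
    return np.c_[c['cx']+c['fx']*q[:,0]/-q[:,2], c['cy']+c['fy']*-q[:,1]/-q[:,2]]
def onz(c,uv,z):
    M,p=pose(c); d=M@np.array([(uv[0]-c['cx'])/c['fx'],-(uv[1]-c['cy'])/c['fy'],-1]); 
    return p+d*(z-p[2])/d[2]
def crop(c,u,v,w,h,s,name):
    im=c['pixels'][v:v+h,u:u+w]; cv2.imwrite(name,cv2.cvtColor(cv2.resize(im,None,fx=s,fy=s,interpolation=cv2.INTER_CUBIC),cv2.COLOR_RGB2BGR))
E
python3 - <<'E'
from rig import robot
from h import *
import pickle
t=robot.camera('top'); s=robot.camera('scene'); pickle.dump((t,s),open('c0.pkl','wb'))
a=[(t,300,160,75,95),(t,115,225,90,65),(t,410,200,110,80),(s,262,235,85,85),(s,440,215,70,100),(s,155,195,105,75)]
tiles=[]
for c,u,v,w,h in a:
    im=cv2.resize(c['pixels'][v:v+h,u:u+w],(w*5//2*1,h*5//2),interpolation=cv2.INTER_CUBIC) if 0 else cv2.resize(c['pixels'][v:v+h,u:u+w],None,fx=5,fy=5,interpolation=cv2.INTER_CUBIC)
    tiles.append(im)
for k in (0,3):
  H=max(i.shape[0] for i in tiles[k:k+3]); row=np.hstack([np.vstack([i,np.zeros((H-i.shape[0],i.shape[1],3),np.uint8)]) for i in tiles[k:k+3]])
  print(row.shape); f=800/row.shape[1]
for n,i in enumerate(tiles): cv2.imwrite(f'pics/z{n}.png',cv2.cvtColor(i,cv2.COLOR_RGB2BGR))
E
```

```text
(475, 1375, 3)
(500, 1300, 3)
```

View pics/z0.png

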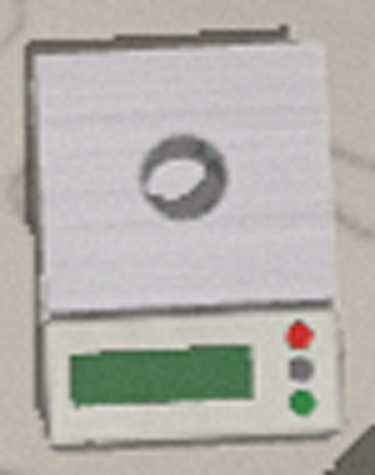

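View pics/z1.png

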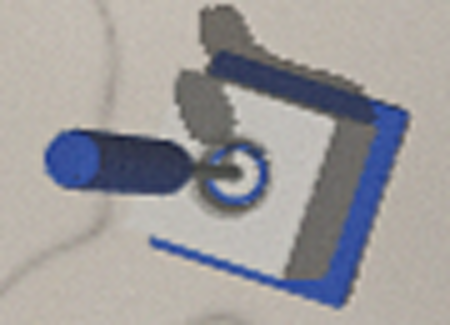

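View pics/z2.png

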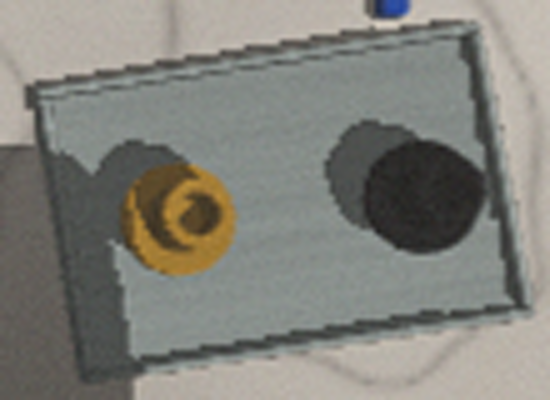

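View pics/z3.png

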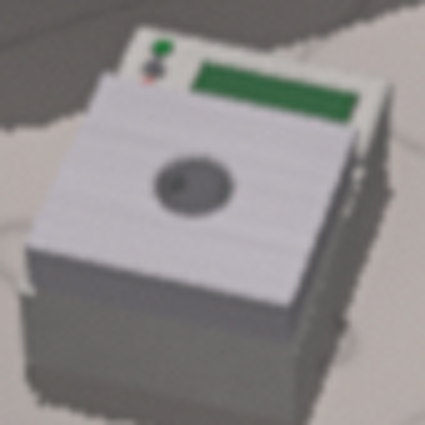

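View pics/z4.png

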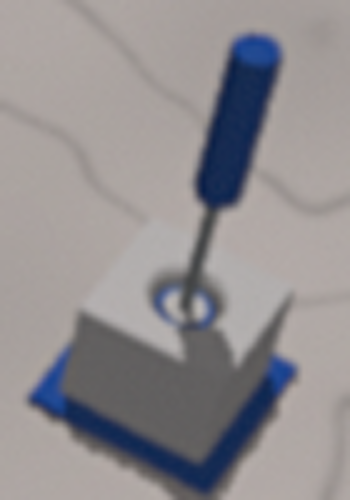

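View pics/z5.png

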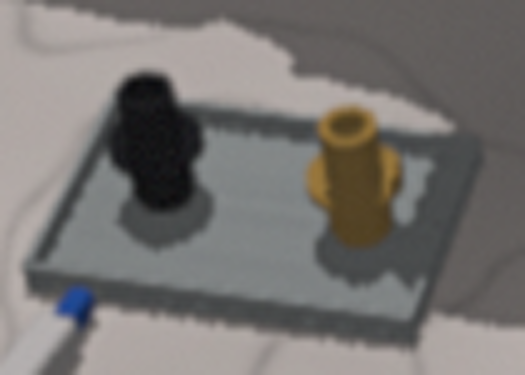

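```bash
cat > m.py <<'E'
import pickle
from h import *
t,s=pickle.load(open('c0.pkl','rb'))
def tri(ut,us):
    f=lambda P: np.r_[(proj(t,P)[0]-ut),(proj(s,P)[0]-us)]
    r=least_squares(f,[.5,0,.1]); return r.x,r.fun
if __name__=='__main__':
    for n,ut,us,z in [('well',(336.3,195),(300.3,271.9),.07),('stand',(160.8,260),(477,274.2),.058),('btop',(129,256.6),(491,224.6),.198),('collar',(449.2,242.2),(224.2,219.8),.069)]:
        P,r=tri(ut,us); print(n,P.round(4),r.round(2),'z?',z,'top',onz(t,ut,z)[:2].round(4),'scene',onz(s,us,z)[:2].round(4))
    print('shoulder',onz(t,(445.4,243.4),.039))
    # block corners on z=.07 from top and scene
    for k,c,off,pts in [('top',t,(300,160),[(37,57),(325,42),(333,299),(48,312)]),('scene',s,(262,235),[(103,78),(352,135),(292,303),(30,248)])]:
        Q=np.array([onz(c,(off[0]+x/5-.4,off[1]+y/5-.4),.07)[:2] for x,y in pts]); print(k,Q.round(4).tolist(),Q.mean(0))
    for off,pts in [((410,200),[(37,97),(470,30),(527,312),(90,375)])]:
        Q=np.array([onz(t,(off[0]+x/5-.4,off[1]+y/5-.4),.016)[:2] for x,y in pts]); print('tray',Q.round(4).tolist(),Q.mean(0))
    for u in [(197,130),(428,145),(299,332)]: print('jar',onz(t,u,.076).round(3))
    print('black',onz(t,(494.5,238),.069))
E
python3 m.py
python3 - <<'E'
from rig import robot
from scipy.spatial.transform import Rotation as R
o=robot.get_obs();print(R.from_quat(o['tool_rot']).as_matrix().round(3),o['time'],o['q'])
E
```

```text
well [ 0.6391 -0.0153  0.0698] [-0.36  0.12 -0.4  -0.02] z? 0.07 top [ 0.6392 -0.016 ] scene [ 0.6391 -0.0144]
stand [0.5252 0.3283 0.0566] [-0.32  0.1  -0.36  0.08] z? 0.058 top [0.5253 0.3271] scene [0.5261 0.3289]
btop [0.5261 0.3282 0.1965] [-0.4   0.12 -0.48  0.14] z? 0.198 top [0.5262 0.3269] scene [0.5271 0.3289]
collar [ 0.5421 -0.2248  0.0697] [-0.43  0.14 -0.52 -0.11] z? 0.069 top [ 0.5424 -0.2258] scene [ 0.5413 -0.224 ]
shoulder [ 0.54217995 -0.22594846  0.039     ]
top [[0.6879, 0.0389], [0.6899, -0.072], [0.5904, -0.0713], [0.5889, 0.0373]] [ 0.63928379 -0.01676935]
scene [[0.5922, -0.0701], [0.5923, 0.0387], [0.6859, 0.0418], [0.6899, -0.0659]] [ 0.64010098 -0.01387183]
tray [[0.5945, -0.1775], [0.6161, -0.3517], [0.5025, -0.3667], [0.4825, -0.1931]] [ 0.54891849 -0.27224982]
jar [0.775 0.25  0.076]
jar [ 0.729 -0.194  0.076]
jar [0.384 0.061 0.076]
black [ 0.54772379 -0.31084902  0.069     ]
[[ 0.318 -0.     0.948]
 [-0.948  0.001  0.318]
 [-0.001 -1.     0.   ]] 0.2 [-1.42554277e+00  5.28146938e-01  1.43343622e+00  5.42636185e-05
  1.18139643e+00 -1.78488612e-01]
```

```bash
python3 -m creep '[[[0,0,0],-0.14,1],[[0,0,0],-0.14,1],[[0,0,0],-0.14,1],[[0,0,0],-0.14,1],[[0,0,0],-0.14,1],[[0,0,0],-0.14,1],[[0,0,0],-0.14,1],[[0,0,0],-0.14,1]]' 10; python3 -m creep '[[[0,0,0],-0.127,1],[[0,0,0],0,1]]'
python3 -c "
from rig import robot
from scipy.spatial.transform import Rotation as R
o=robot.get_obs();print(R.from_quat(o['tool_rot']).as_matrix().round(4),o['time'],o['q'],o['position'])"
```

```text
time: 1.0
position: [0.1989, -0.5923, 0.2223]
tool_rot: [-0.706, 0.043, -0.043, 0.706]
ft_force: [-0.6, -0.3, 0.1]
grip_width: 0.0868
time: 1.2
position: [0.1988, -0.5923, 0.2223]
tool_rot: [-0.707, 0.0, -0.0, 0.707]
ft_force: [0.7, -0.0, 0.6]
grip_width: 0.0868
[[ 1.e+00 -1.e-04  2.e-04]
 [-2.e-04  6.e-04  1.e+00]
 [-1.e-04 -1.e+00  6.e-04]] 1.2 [-1.42551125e+00  5.27734796e-01  1.43304878e+00 -2.35116247e-05
  1.18138554e+00 -1.42527460e+00] [ 0.1988369  -0.59229165  0.22229279]
```

```bash
python3 -m creep '[[[38,-4,28],0,1],[[38,-4,28],0,1],[[38,-4,28],0,1],[[38,-4,28],0,1],[[38,-4,28],0,1],[[38,-4,28],0,1],[[38,-4,28],0,1],[[38,-4,28],0,1]]'; python3 -m creep '[[[3,0,42],0,1],[[3,0,42],0,1],[[3,0,42],0,1],[[3,0,42],0,1],[[3,0,42],0,1],[[3,0,42],0,1],[[3,0,42],0,1],[[3,0,42],0,1]]'; python3 -m creep '[[[0,0,42],0,1],[[0,0,42],0,1],[[0,0,42],0,1],[[0,0,42],0,1],[[0,0,42],0,1],[[0,0,42],0,1],[[0,0,20],0,1],[[0,0,0],0,1]]'
```

```text
time: 2.0
position: [0.5042, -0.3671, 0.2547]
tool_rot: [-0.707, 0.001, -0.001, 0.707]
ft_force: [-0.2, -0.9, 0.4]
grip_width: 0.0872
time: 2.8
position: [0.5267, -0.0308, 0.2546]
tool_rot: [-0.707, 0.001, -0.001, 0.707]
ft_force: [1.0, -0.4, 0.2]
grip_width: 0.0871
time: 3.6
position: [0.5264, 0.2423, 0.2544]
tool_rot: [-0.707, -0.001, 0.0, 0.707]
ft_force: [0.6, 0.0, 0.5]
grip_width: 0.087
```

```bash
python3 -m creep '[[[0,0,40],0,1],[[0,0,35],0,1],[[0,0,10.5],0,1],[[0,0,0],0,1],[[0,0,0],0,1]]'; python3 - <<'E'
from rig import robot
from h import *
import pickle
t=robot.camera('top'); s=robot.camera('scene')
P=robot.get_obs()['position'];print(P)
T=t['pixels'].copy()
print(proj(t,P),proj(s,P))
for c,n in((t,'ta'),(s,'sa')):
    u,v=proj(c,P)[0].astype(int); u=max(u,60);v=max(v,70); crop(c,u-60,v-70,120,140,4,f'pics/{n}.png'); print(u-60,v-70)
E
```

```text
time: 4.1
position: [0.5269, 0.3235, 0.2543]
tool_rot: [0.708, -0.001, 0.0, -0.707]
ft_force: [-0.1, 0.8, -0.6]
grip_width: 0.0873
[0.52701169 0.32328897 0.25448969]
[[114.88489853 254.43815181]] [[494.22892223 201.27463074]]
54 184
434 131
```

View pics/ta.png

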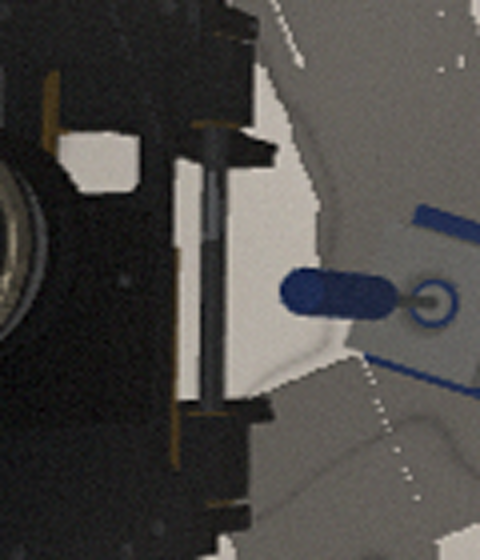

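View pics/sa.png

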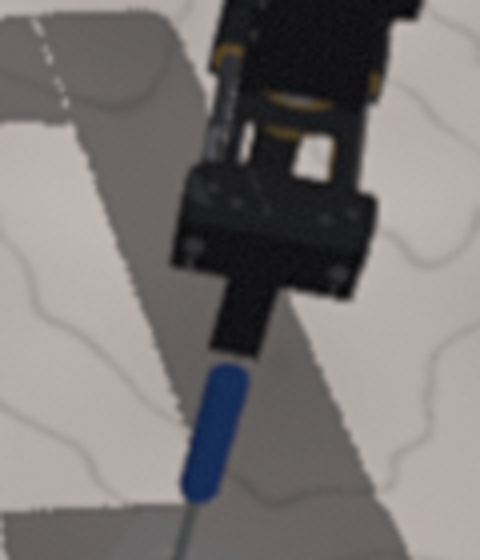

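```bash
python3 - <<'E'
from m import *
P=np.array([0.527,.3233,.2545])
for dx in(.0435,.058): print(proj(s,P+[dx,0,0]),proj(t,P+[dx,0,0]),proj(t,P-[dx,0,0]))
print(proj(s,P+[.058,.0095,0]),proj(s,P+[.058,-.0095,0]))
E
```

```text
[[491.7154891  216.66979508]] [[115.26935373 225.81978797]] [[114.47466911 283.41106261]]
[[490.84426129 221.99174351]] [[115.39999479 216.35215171]] [[114.34038669 293.14259067]]
[[496.3381414  223.10550032]] [[485.37042074 220.88204926]]
```

```bash
python3 -m creep '[[[-1,20,4.5],0,1],[[0,30,0],0,1],[[0,30,0],0,1],[[0,25,0],0,1],[[0,10,0],0,1],[[0,0,0],0,1]]' ; python3 -m creep '[[[0,0,0],0,0],[[0,0,0],0,0],[[0,0,0],0,0],[[0,0,0],0,0],[[0,0,0],0,0],[[0,0,0],0,0]]' 35
```

```text
time: 4.8
position: [0.5252, 0.3281, 0.1382]
tool_rot: [0.708, -0.002, -0.001, -0.707]
ft_force: [-0.5, -0.1, -0.6]
grip_width: 0.0868
time: 5.4
position: [0.5259, 0.3296, 0.1398]
tool_rot: [-0.707, -0.0, -0.0, 0.707]
ft_force: [-0.0, -0.1, -0.8]
grip_width: 0.0469
```

```bash
python3 - <<'E'
from rig import robot
from h import *
s=robot.camera('scene')
o=robot.get_obs();print(o['position'],o['grip_width'],o['ft_force'],o['time'])
crop(s,430,180,110,130,4,'pics/sb.png')
E
```

```text
[0.52587783 0.32959972 0.1397104 ] 0.043000138945779566 [-0.62815665 -0.18102185 -0.30558021] 5.45
```

View pics/sb.png

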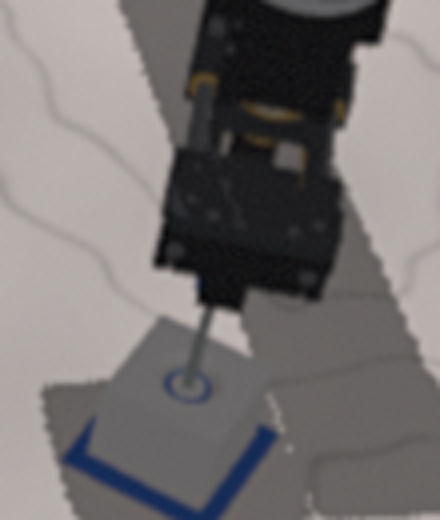

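```bash
python3 -m creep '[[[0,0,-1.5],0,0],[[0,0,0],0,0],[[0,0,0],0,0],[[0,0,0],0,0],[[0,0,0],0,0],[[0,0,0],0,0],[[0,0,0],0,0]]' 35;  python3 -m creep '[[[0,-15,0],0,0],[[0,-25,0],0,0],[[0,-30,0],0,0],[[0,-25,0],0,0],[[0,-20,0],0,0],[[0,0,0],0,0]]' 35
```

```text
time: 6.15
position: [0.5259, 0.328, 0.1395]
tool_rot: [0.707, -0.0, -0.0, -0.707]
ft_force: [0.2, -0.3, -0.3]
grip_width: 0.0196
time: 6.75
position: [0.5277, 0.3289, 0.2578]
tool_rot: [-0.706, -0.002, -0.002, 0.708]
ft_force: [1.1, -0.4, -0.9]
grip_width: 0.0192
```

```bash
python3 -m creep '[[[8,0,-20],0,0],[[12,0,-36],0,0],[[12,0,-36],0,0],[[12,0,-36],0,0],[[12,0,-36],0,0],[[12,0,-36],0,0],[[12,0,-36],0,0],[[12,0,-36],0,0]]';  python3 -m creep '[[[12,0,-36],0,0],[[8,0,-25],0,0],[[0,0,-11],0,0],[[0,0,0],0,0],[[0,0,0],0,0]]'
python3 - <<'E'
from rig import robot
from h import *
s=robot.camera('scene');t=robot.camera('top')
o=robot.get_obs();print(o['position'],o['grip_width'],o['ft_force'],o['time'])
crop(s,230,130,140,180,3,'pics/sc.png')
crop(t,280,130,120,120,5,'pics/tc.png')
E
```

```text
time: 7.55
position: [0.6173, 0.0546, 0.2528]
tool_rot: [-0.707, 0.001, 0.001, 0.707]
ft_force: [-0.1, 0.5, -0.3]
grip_width: 0.0192
time: 8.05
position: [0.6369, -0.0148, 0.2537]
tool_rot: [-0.707, 0.001, 0.001, 0.708]
ft_force: [-0.5, 0.3, -0.2]
grip_width: 0.019
[ 0.6371738  -0.01425723  0.25428401] 0.019071470716450094 [-0.44286179 -0.03999421 -0.74845883] 8.15
```

View pics/sc.png

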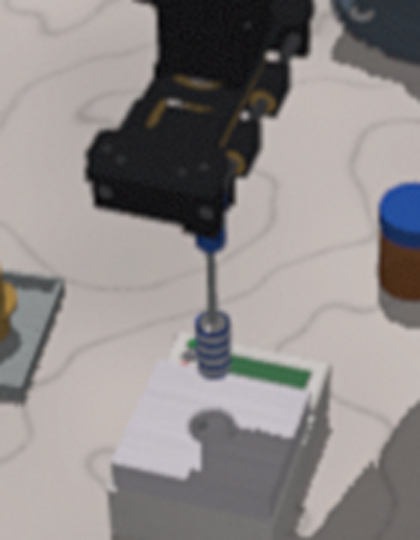

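View pics/tc.png

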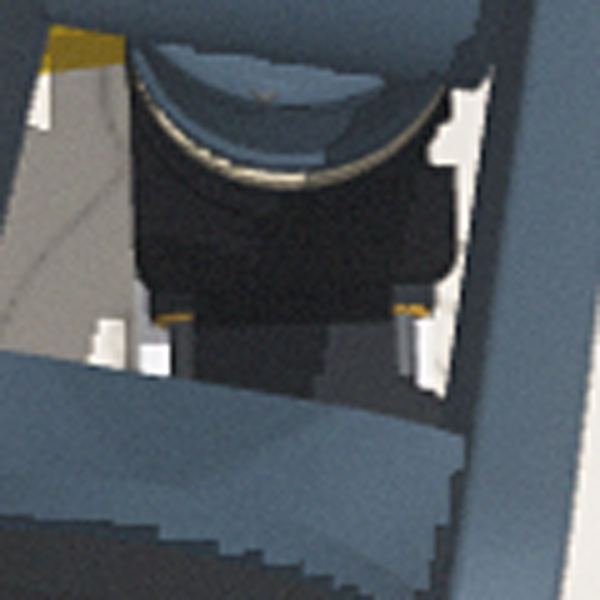

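```bash
python3 - <<'E'
from m import *
for P in([.639,-.0153,.123],[.6372,-.0143,.123]): print(proj(s,np.array(P)))
E
python3 -m creep '[[[1.8,20,-0.8],0,0],[[0,22,0],0,0],[[0,0,0],0,0],[[0,0,0],0,0]]'
python3 - <<'E'
from rig import robot
from h import *
s=robot.camera('scene')
o=robot.get_obs();print(o['position'],o['ft_force'],o['time'])
crop(s,260,200,80,110,5,'pics/sd.png')
E
```

```text
[[299.43273139 253.54279219]]
[[300.2072255  253.02513891]]
time: 8.55
position: [0.6394, -0.0156, 0.2126]
tool_rot: [-0.707, -0.0, 0.001, 0.707]
ft_force: [0.9, -0.6, 0.0]
grip_width: 0.0194
[ 0.64012963 -0.01595621  0.21347424] [-0.60953986 -0.34944093 -1.28918174] 8.6
```

View pics/sd.png

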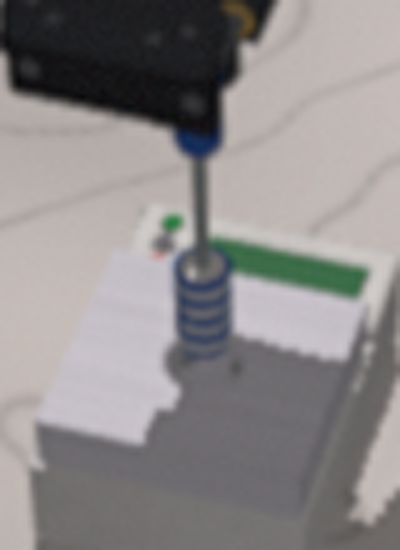

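```bash
python3 -m creep '[[[-0.4,12,-0.4],0,0],[[0,12,0],0,0],[[0,12,0],0,0],[[0,0,0],0,0]]'; python3 -m creep '[[[0,10,0],0,0],[[0,10,0],0,0],[[0,0,0],0,0]]'
```

```text
time: 9.0
position: [0.638, -0.0168, 0.174]
tool_rot: [-0.707, 0.002, 0.001, 0.708]
ft_force: [1.2, -0.1, -0.8]
grip_width: 0.0194
time: 9.3
position: [0.6383, -0.017, 0.1547]
tool_rot: [-0.707, 0.001, 0.001, 0.707]
ft_force: [-0.2, 0.7, -0.2]
grip_width: 0.0197
```

```bash
python3 -m creep '[[[0,2,0],0,0],[[0,0,0],0,0],[[0,-20,0],0,0],[[0,-20,0],0,0],[[0,-6,0],0,0],[[0,0,0],0,0],[[0,0,0],0,0]]'; python3 -m creep '[[[0,15,0],0,0],[[0,15,0],0,0],[[0,14,0],0,0],[[0,2,0],0,0],[[0,0,0],0,0],[[0,0,0],0,0]]'
```

```text
time: 10.0
position: [0.6388, -0.0171, 0.2001]
tool_rot: [-0.707, 0.0, 0.0, 0.707]
ft_force: [0.2, -0.1, -0.9]
grip_width: 0.0193
time: 10.6
position: [0.6395, -0.0173, 0.1548]
tool_rot: [0.707, 0.0, -0.0, -0.707]
ft_force: [0.4, -0.5, -0.4]
grip_width: 0.0193
```

```bash
python3 -m creep '[[[0,-20,0],0,0],[[0,-30,0],0,0],[[0,-30,0],0,0],[[0,-25,0],0,0],[[0,0,0],0,0]]'; python3 -m creep '[[[-8,0,22],0,0],[[-12,0,36],0,0],[[-12,0,36],0,0],[[-12,0,36],0,0],[[-12,0,36],0,0],[[-12,0,36],0,0],[[-12,0,36],0,0],[[-12,0,36],0,0]]';python3 -m creep '[[[-12,0,36],0,0],[[-8,0,25],0,0],[[-4,0,9],0,0],[[0,0,0],0,0],[[0,0,0],0,0]]'

```

```text
time: 11.1
position: [0.6422, -0.0178, 0.265]
tool_rot: [0.708, 0.004, 0.004, -0.706]
ft_force: [0.6, -0.3, 0.5]
grip_width: 0.0189
time: 11.9
position: [0.5461, 0.2579, 0.2587]
tool_rot: [0.707, -0.0, -0.0, -0.707]
ft_force: [-0.2, 0.5, -0.7]
grip_width: 0.0195
time: 12.4
position: [0.5235, 0.3257, 0.2592]
tool_rot: [0.708, -0.0, 0.0, -0.707]
ft_force: [-0.9, 0.5, -0.5]
grip_width: 0.0192
```

```bash
python3 -m creep '[[[2,20,2],0,0],[[0,30,0],0,0],[[0,6,0],0,0],[[0,0,0],0,0],[[0,0,0],0,0]]'
python3 - <<'E'
from rig import robot
from h import *
s=robot.camera('scene');t=robot.camera('top')
o=robot.get_obs();print(o['position'],o['ft_force'],o['time'])
crop(s,430,190,90,120,5,'pics/se.png');crop(t,115,225,90,65,5,'pics/te.png')
E
```

```text
time: 12.9
position: [0.5264, 0.3283, 0.2046]
tool_rot: [-0.707, -0.0, -0.001, 0.707]
ft_force: [-0.1, 0.6, -1.5]
grip_width: 0.0194
[0.52649847 0.32883112 0.2051365 ] [ 0.30143796 -0.02968051 -0.7571084 ] 13.0
```

View pics/se.png

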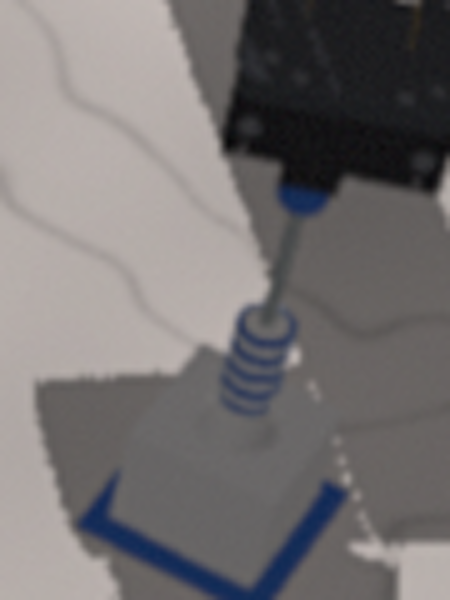

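View pics/te.png

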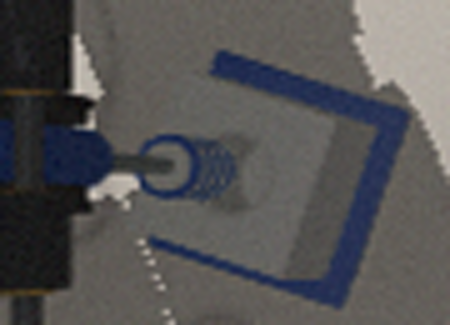

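The brush is over the hole in both views (tip at about (478,272) in scene and (159,259) in top), so I'll lower and release it.

```bash
python3 -m creep '[[[0,15,-0.5],0,0],[[0,15,0],0,0],[[0,15,0],0,0],[[0,12,0],0,0],[[0,6,0],0,0],[[0,0,0],0,0],[[0,0,0],0,0]]'
```

```text
time: 13.7
position: [0.5258, 0.3285, 0.1412]
tool_rot: [-0.707, -0.0, -0.0, 0.707]
ft_force: [0.3, 0.0, -0.6]
grip_width: 0.0193
```

```bash
python3 -m creep '[[[0,1,0],0,0],[[0,0,0],0,1],[[0,0,0],0,1],[[0,0,0],0,1],[[0,0,0],0,1],[[0,0,0],0,1],[[0,0,0],0,1],[[0,0,0],0,1]]'; python3 -m creep '[[[0,-20,0],0,1],[[0,-30,0],0,1],[[0,-30,0],0,1],[[0,-30,0],0,1],[[0,0,0],0,1]]'
python3 - <<'E'
from rig import robot
from h import *
s=robot.camera('scene');t=robot.camera('top')
o=robot.get_obs();print(o['position'],o['ft_force'],o['time'])
crop(s,430,190,90,120,5,'pics/sf.png');crop(t,115,225,90,65,5,'pics/tf.png')
E
```

```text
time: 14.5
position: [0.5253, 0.3283, 0.1396]
tool_rot: [-0.707, 0.0, -0.0, 0.707]
ft_force: [-0.7, -0.8, 0.5]
grip_width: 0.067
time: 15.0
position: [0.5281, 0.3296, 0.2546]
tool_rot: [-0.706, -0.003, -0.003, 0.708]
ft_force: [0.7, -0.6, 0.3]
grip_width: 0.0868
[0.52536655 0.32833529 0.25011376] [ 0.04004026  0.02085509 -0.97943839] 15.1
```

View pics/sf.png

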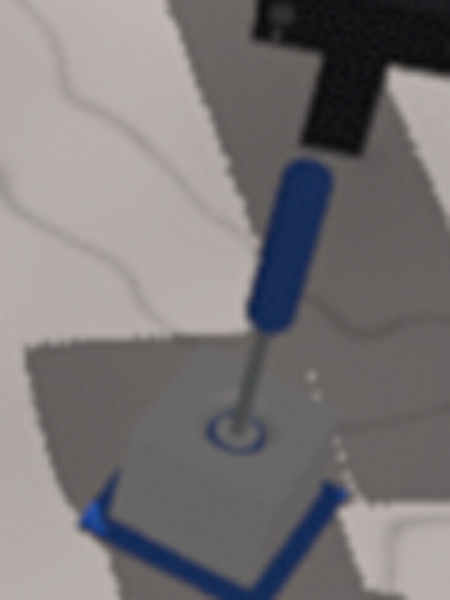

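View pics/tf.png

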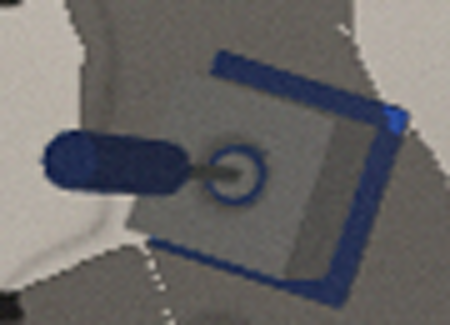

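The brush stands upright in its stand again: head at (477,276) in scene, and its top in the top view where it was at the start. Next is the brass adapter.

```bash
python3 -m creep '[[[0,0,-25],0,0.65],[[2,0,-40],0,0.65],[[2,0,-40],0,0.65],[[2,0,-40],0,0.65],[[2,0,-40],0,0.65],[[2,0,-40],0,0.65],[[2,0,-40],0,0.65],[[2,0,-40],0,0.65]]'; python3 -m creep '[[[2,0,-40],0,0.65],[[0,0,-40],0,0.65],[[0,0,-40],0,0.65],[[0,0,-40],0,0.65],[[0,0,-40],0,0.65],[[0,0,-30],0,0.65],[[0,0,0],0,0.65],[[0,0,0],0,0.65]]'
```

```text
time: 15.9
position: [0.5379, 0.0219, 0.2477]
tool_rot: [-0.707, 0.001, 0.001, 0.707]
ft_force: [0.7, 0.1, 0.7]
grip_width: 0.0568
time: 16.7
position: [0.5401, -0.2065, 0.2477]
tool_rot: [-0.706, 0.002, 0.001, 0.708]
ft_force: [-1.1, 0.4, -0.7]
grip_width: 0.0565
```

```bash
python3 -m creep '[[[1.5,20,-18],0,0.65],[[0,45,0],0,0.65],[[0,45,0],0,0.65],[[0,30,0],0,0.65],[[0,13,0],0,0.65],[[0,0,0],0,0.65],[[0,0,0],0,0.65]]'
python3 - <<'E'
from rig import robot
from h import *
s=robot.camera('scene');t=robot.camera('top')
o=robot.get_obs();print(o['position'],o['ft_force'],o['time'])
crop(s,155,155,110,115,5,'pics/sg.png');crop(t,400,190,120,100,5,'pics/tg.png')
E
```

```text
time: 17.4
position: [0.5436, -0.2243, 0.0974]
tool_rot: [0.707, 0.001, 0.0, -0.707]
ft_force: [0.1, -0.4, 0.3]
grip_width: 0.0565
[ 0.54411836 -0.22512028  0.09844587] [-0.73442931 -0.09766793 -0.31843642] 17.5
```

View pics/sg.png

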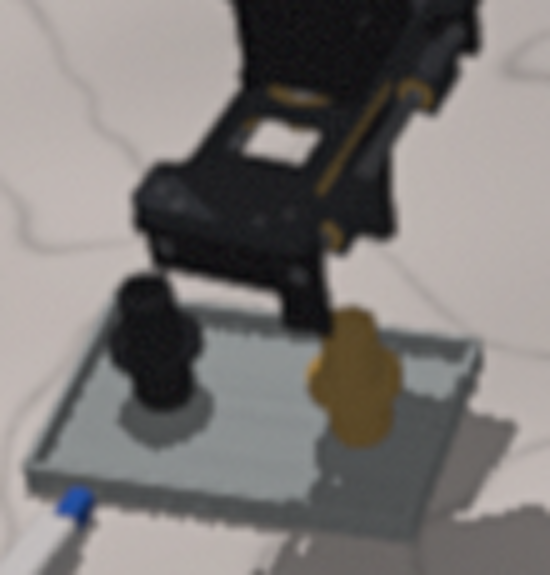

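View pics/tg.png

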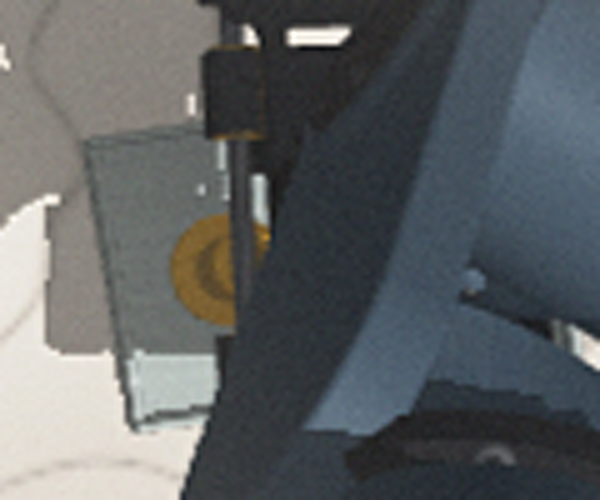

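```bash
python3 - <<'E'
from m import *
for dy in(-.0095,0,.0095): print(proj(s,np.array([.544+.043,-.2248+dy,.098])))
E
python3 -m creep '[[[-1.8,15,0],0,0.65],[[0,25,0],0,0.65],[[0,14,0],0,0.65],[[0,0,0],0,0.65],[[0,0,0],0,0.65],[[0,0,0],0,0.65]]'
```

```text
[[209.62530456 222.68413363]]
[[213.73918096 223.6053964 ]]
[[217.86551982 224.52945001]]
time: 18.1
position: [0.5418, -0.2252, 0.0437]
tool_rot: [0.708, 0.001, 0.001, -0.707]
ft_force: [-0.4, -0.8, 0.4]
grip_width: 0.0565
```

```bash
python3 -m creep '[[[0,1.5,0],0,0],[[0,0,0],0,0],[[0,0,0],0,0],[[0,0,0],0,0],[[0,0,0],0,0],[[0,0,0],0,0],[[0,0,0],0,0],[[0,0,0],0,0]]' 50
python3 - <<'E'
from rig import robot
o=robot.get_obs();print(o['position'],o['grip_width'],o['ft_force'],o['time'])
E
```

```text
time: 18.9
position: [0.5411, -0.2247, 0.0411]
tool_rot: [0.707, 0.0, 0.0, -0.707]
ft_force: [0.7, 0.3, 0.4]
grip_width: 0.0248
[ 0.54109606 -0.22472436  0.04110697] 0.024831977191556436 [0.65548376 0.34051662 0.40007019] 18.9
```

```bash
python3 -m creep '[[[0,-15,0],0,0],[[0,-30,0],0,0],[[0,-40,0],0,0],[[0,-35,0],0,0],[[0,0,0],0,0]]'; python3 -m creep '[[[14,0,30],0,0],[[14,0,30],0,0],[[14,0,30],0,0],[[14,0,30],0,0],[[14,0,30],0,0],[[14,0,30],0,0],[[14,0,28],0,0],[[0,0,0],0,0]]'; python3 -m creep '[[[0,0,0],0,0]]'
python3 - <<'E'
from rig import robot
from h import *
s=robot.camera('scene')
o=robot.get_obs();print(o['position'],o['ft_force'],o['grip_width'],o['time'])
crop(s,245,160,110,130,4,'pics/sh.png')
E
```

```text
time: 19.4
position: [0.544, -0.2266, 0.167]
tool_rot: [0.709, 0.003, 0.003, -0.705]
ft_force: [0.4, -0.1, -1.1]
grip_width: 0.0245
time: 20.2
position: [0.6395, -0.0127, 0.1603]
tool_rot: [-0.706, -0.001, 0.002, 0.708]
ft_force: [-0.7, -0.0, -1.2]
grip_width: 0.0248
time: 20.3
position: [0.6381, -0.0159, 0.1602]
tool_rot: [0.707, -0.0, -0.002, -0.707]
ft_force: [-0.5, 0.1, -2.5]
grip_width: 0.0249
[ 0.6379118  -0.01676547  0.1602919 ] [-0.86318504 -0.05021478 -1.80688177] 0.02501557253269561 20.35
```

View pics/sh.png

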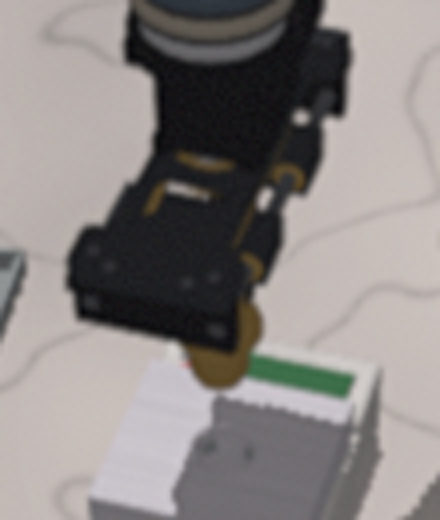

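```bash
python3 -m creep '[[[1,20,0],0,0],[[0,20,0],0,0],[[0,4,0],0,0],[[0,0,0],0,0],[[0,0,0],0,0],[[0,0,0],0,0]]'
python3 - <<'E'
from rig import robot
from h import *
s=robot.camera('scene')
o=robot.get_obs();P=o['position'];print(P,o['ft_force'],o['time'])
crop(s,260,210,80,100,6,'pics/si.png')
import numpy as np
for z in(-.037,-.030,-.007):print(z,[proj(s,P+[0,dy,z])[0].round(1) for dy in(-.022,-.015,-.0125,0,.0125,.015,.022)])
for r in (.016,): print([proj(s,np.array([.639,-.0153+dy,.07])).round(1) for dy in(-r,0,r)])
E
```

```text
time: 20.95
position: [0.6407, -0.0172, 0.1182]
tool_rot: [0.707, 0.001, 0.001, -0.707]
ft_force: [0.3, -0.7, -0.6]
grip_width: 0.025
[ 0.64066394 -0.0170481   0.11818834] [-0.51385845  0.39900236 -2.19618307] 21.0
-0.037 [array([288.4, 266. ]), array([291.7, 266.8]), array([292.8, 267. ]), array([298.7, 268.4]), array([304.6, 269.8]), array([305.8, 270.1]), array([309.1, 270.8])]
-0.03 [array([288.3, 263.6]), array([291.6, 264.4]), array([292.8, 264.7]), array([298.7, 266. ]), array([304.6, 267.4]), array([305.8, 267.7]), array([309.1, 268.5])]
-0.007 [array([287.9, 255.7]), array([291.3, 256.4]), array([292.4, 256.7]), array([298.4, 258.1]), array([304.4, 259.5]), array([305.7, 259.7]), array([309. , 260.5])]
[array([[292.4, 270. ]]), array([[299.9, 271.8]]), array([[307.4, 273.5]])]
```

View pics/si.png

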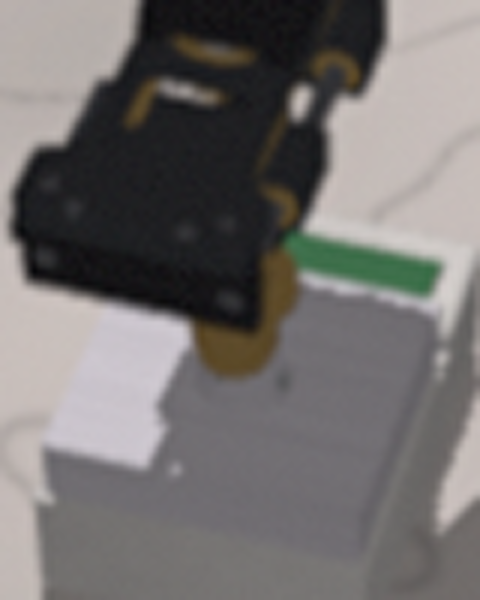

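```bash
python3 -m creep '[[[-1,5,1.5],0,0],[[0,0,0],0,0],[[0,0,0],0,0],[[0,0,0],0,0]]'
cat > e.py <<'E'
from rig import robot
from h import *
import pickle
s=robot.camera('scene')
o=robot.get_obs();P=o['position'];print(P,o['ft_force'],o['time'])
crop(s,275,245,50,50,12,'pics/e%d.png'%int(o['time']*100))
im=s['pixels'].astype(float)
sat=im[...,0]-im[...,2]
for v in range(258,278):
    print(v,sat[v,286:312].astype(int))
E
python3 e.py; ls pics|grep ^e
```

```text
time: 21.4
position: [0.639, -0.0151, 0.1121]
tool_rot: [0.707, 0.0, -0.0, -0.707]
ft_force: [0.6, 0.6, -2.1]
grip_width: 0.0249
[ 0.63904456 -0.01512754  0.11211043] [-0.11346183  0.82466235 -1.83598683] 21.45
258 [-1 -1 -1 -3 -2 -2 -1 -2  0 -3  0 -1 -3 -3 -3 -2 -3 -1 11 30 48 52 51 52
 39 15]
259 [-2 -1 -4 -1 -1  2 -3 -1 -1  0 -4 -3  1 -1  0 -1 -4 -2  8 28 47 52 52 52
 39 15]
260 [-4 -1 -2 -2  2 -2 -1 -2  2 -2  1 -1 -1 -3 -2 -2  0 -2  7 31 50 53 53 51
 35 12]
261 [-1  1 -2 -3  0 -2 -2 -1 -3 -1 -4 -2 -2 -2 -3 -3 -2 -2  5 29 50 52 52 48
 27  5]
262 [ 0  1  1 -1 -2 -1  0  0 -3  0 -1 -4 -3 -2 -2 -3 -2 -5  9 31 51 53 52 41
 17  1]
263 [-1 -1  0  0 -1 -1 -1 -2 -1 -4 -1 -2 -3 -3 -2 -3 -3 -1  9 30 50 52 46 27
  8 -1]
264 [-1 -1 -1 -1 -1 -1 -1  2  3 -2 -3 -5 -3 -2 -2 -3 -2 -3  9 29 51 46 29 10
  0 -1]
265 [-2 -1 -1 -1 -2 -1 -1  7 22 13 11  8  3  3 -1 -2 -5 -1 12 35 47 32 11  0
 -2 -1]
266 [-3 -3 -2 -2 -3 -2  0 12 38 36 37 32 25 20 15 11  5  7 25 42 46 22  1 -4
 -2 -1]
267 [-1 -2 -2 -3 -2 -3  1 20 47 50 50 49 43 40 34 32 25 27 38 49 45 19 -2 -2
 -2 -1]
268 [-1 -1 -2 -2 -1 -3  1 22 44 51 52 52 50 51 51 48 45 43 49 52 44 17  0 -2
 -2  0]
269 [-1 -2 -2 -1 -1 -2  1 17 40 51 52 52 52 50 52 52 51 52 52 51 37 15  0 -2
 -1 -2]
270 [-1 -2 -1 -2 -1 -1  1  9 31 47 51 51 50 51 51 50 51 52 51 46 29  8 -1 -2
 -2  0]
271 [-1 -2 -2 -2 -1 -2 -2  2 16 40 52 52 52 51 51 52 51 52 51 39 16  1 -2 -2
 -1 -2]
272 [-1 -2 -2 -2  0  0 -1 -2  5 24 44 50 52 52 52 52 52 50 42 24  5 -2 -3 -1
 -1 -1]
273 [-2 -3 -1 -2 -1 -1 -1 -2  0 10 25 38 44 47 46 46 41 33 23 10 -1 -4 -2 -1
 -1 -1]
274 [-1 -2 -1 -1 -1 -1 -2 -2 -2  2  7 16 21 26 27 23 16 12  7  0 -3 -2 -1 -2
 -1  0]
275 [-2 -2 -2 -2 -1 -2  0 -2  0  0 -1 -1  1  5  7  4  0 -1 -1 -3 -1 -1 -2 -1
 -1 -1]
276 [-1 -1 -1 -1 -1 -1 -2 -2  0 -2 -2 -1 -3 -2 -2 -2 -2 -1 -2 -2 -2 -1 -1  0
  0 -1]
277 [-1  0 -1 -1 -1  0 -1 -2  0 -1 -2 -2 -2 -2 -2 -1 -1 -3 -2  0  0 -1 -2 -1
 -1 -2]
e2145.png
```

```bash
python3 - <<'E'
from m import *
def ell(c,u0,v0,w,name,z,ref):
    g=cv2.cvtColor(c['pixels'],cv2.COLOR_RGB2GRAY)[v0:v0+w,u0:u0+w]
    k=8; G=cv2.resize(g,None,fx=k,fy=k,interpolation=cv2.INTER_CUBIC)
    for th in (150,160,170):
        b=(G<th).astype(np.uint8)
        cs,_=cv2.findContours(b,cv2.RETR_EXTERNAL,cv2.CHAIN_APPROX_NONE)
        cs=[x for x in cs if 30*k*k<cv2.contourArea(x)<500*k*k]
        for x in cs:
            e=cv2.fitEllipse(cv2.convexHull(x)); uv=((e[0][0]+.5)/k-.5+u0,(e[0][1]+.5)/k-.5+v0)
            print(name,th,np.round(uv,2),np.round(np.array(e[1])/k,2),onz(c,uv,z).round(4))
ell(s,285,257,32,'scene',.07,0)
ell(t,321,180,30,'top',.07,0)
E
```

```text
scene 150 [300.27 271.81] [12.49 16.41] [ 0.6389 -0.0146  0.07  ]
scene 160 [300.26 271.77] [13.11 17.02] [ 0.6388 -0.0146  0.07  ]
scene 170 [300.25 271.68] [13.94 17.68] [ 0.6386 -0.0147  0.07  ]
top 150 [336.31 195.05] [16.83 17.27] [ 0.6391 -0.016   0.07  ]
top 160 [336.31 195.03] [17.16 17.61] [ 0.6392 -0.016   0.07  ]
top 170 [336.3  195.02] [17.5  17.95] [ 0.6392 -0.016   0.07  ]
```

```bash
python3 - <<'E'
from m import *
a=np.linspace(0,2*np.pi,73)
for x,y,z in[(.639,-.0151,.0751),(.639,-.0151,.0741)]:
    Q=proj(s,np.c_[x+.0125*np.cos(a),y+.0125*np.sin(a),0*a+z]); print(Q[:,1].max(),Q[Q[:,1].argmax()])
    Q2=proj(s,np.array([[x+.005,y,z]])); print(Q2-proj(s,np.array([[x,y,z]])))
E
```

```text
274.67586612345247 [299.57882455 274.67586612]
[[-0.78922704  1.74679564]]
275.0106881621435 [299.58788253 275.01068816]
[[-0.78874615  1.74670556]]
```

```bash
python3 -m creep '[[[0,4,0.3],0,0],[[0,4,0],0,0],[[0,0,0],0,0],[[0,0,0],0,0]]';python3 -m creep '[[[0,4,0],0,0],[[0,2,0],0,0],[[0,0,0],0,0],[[0,0,0],0,0]]'; python3 e.py | head -1
```

```text
time: 21.85
position: [0.6388, -0.0149, 0.1037]
tool_rot: [-0.707, 0.0, 0.0, 0.707]
ft_force: [0.2, -1.3, -1.8]
grip_width: 0.0251
time: 22.25
position: [0.6389, -0.0149, 0.0979]
tool_rot: [-0.707, 0.0, 0.0, 0.707]
ft_force: [-0.2, -0.8, -2.2]
grip_width: 0.0247
[ 0.639025   -0.01491397  0.09804927] [ 0.38725562 -0.34070426 -1.82248433] 22.3
```

The foot is 9 mm inside with almost no side force, so I'll press on through the balls.

```bash
python3 -m creep '[[[0,3,0],0,0],[[0,2,0],0,0],[[0,2,0],0,0],[[0,2,0],0,0],[[0,0,0],0,0]]';python3 -m creep '[[[0,3,0],0,0],[[0,3,0],0,0],[[0,2,0],0,0],[[0,0,0],0,0]]'
```

```text
time: 22.8
position: [0.6396, -0.0149, 0.0898]
tool_rot: [0.707, 0.001, 0.001, -0.707]
ft_force: [-0.9, -0.0, 1.8]
grip_width: 0.0249
time: 23.2
position: [0.6393, -0.0149, 0.0808]
tool_rot: [0.707, 0.0, 0.0, -0.707]
ft_force: [0.8, 0.6, 0.8]
grip_width: 0.0249
```

```bash
python3 - <<'E'
from rig import robot
from h import *
s=robot.camera('scene')
o=robot.get_obs();print(o['position'],o['ft_force'],o['time'])
crop(s,260,210,80,100,6,'pics/sj.png')
E
```

```text
[ 0.63930236 -0.01492385  0.08079583] [ 1.06261145 -0.12005853  0.15599112] 23.25
```

View pics/sj.png

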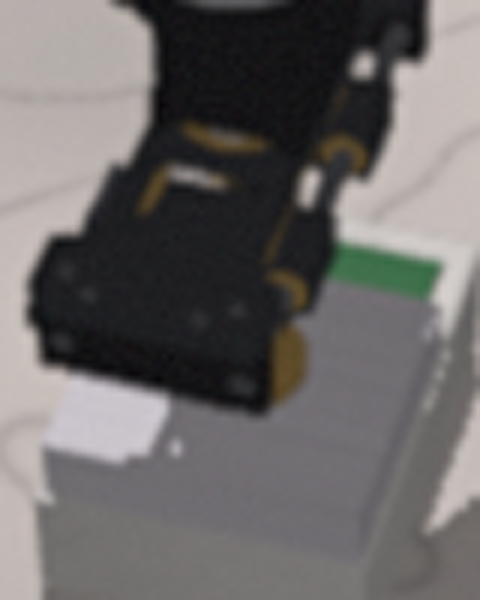

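```bash
python3 -m creep '[[[0,2,0],0,0],[[0,1.5,0],0,0],[[0,0,0],0,0]]';python3 -m creep '[[[0,1.5,0],0,0],[[0,0,0],0,0],[[0,0,0],0,0]]';python3 -m creep '[[[0,1.5,0],0,0],[[0,0,0],0,0],[[0,0,0],0,0]]'
```

```text
time: 23.55
position: [0.6391, -0.0149, 0.0772]
tool_rot: [0.707, 0.0, 0.0, -0.707]
ft_force: [1.2, 0.0, 0.3]
grip_width: 0.0248
time: 23.85
position: [0.6392, -0.0149, 0.0771]
tool_rot: [0.707, 0.0, 0.0, -0.707]
ft_force: [-0.8, 0.2, 7.2]
grip_width: 0.0248
time: 24.15
position: [0.6392, -0.0149, 0.077]
tool_rot: [0.707, 0.0, 0.0, -0.707]
ft_force: [-3.6, 0.9, 13.7]
grip_width: 0.0249
```

TCP stalls at 0.077, the seated height I predicted, with the force rising. I'll press a little more and then release.

```bash
python3 -m creep '[[[0,1.5,0],0,0],[[0,0,0],0,0],[[0,0,0],0,0]]';python3 -m creep '[[[0,-3.5,0],0,0],[[0,0,0],0,0],[[0,0,0],0,0.65],[[0,0,0],0,0.65],[[0,0,0],0,0.65],[[0,0,0],0,0.65],[[0,0,0],0,0.65],[[0,0,0],0,0.65]]';python3 -m creep '[[[0,-10,0],0,0.65],[[0,-25,0],0,0.65],[[0,-35,0],0,0.65],[[0,-35,0],0,0.65],[[0,-35,0],0,0.65],[[0,0,0],0,0.65]]'
```

```text
time: 24.45
position: [0.6393, -0.0149, 0.077]
tool_rot: [0.707, 0.001, 0.0, -0.707]
ft_force: [-4.7, 0.7, 21.4]
grip_width: 0.0252
time: 25.25
position: [0.6389, -0.0149, 0.0763]
tool_rot: [-0.707, 0.0, 0.0, 0.707]
ft_force: [-0.1, -0.6, 0.1]
grip_width: 0.0555
time: 25.85
position: [0.6428, -0.0155, 0.2235]
tool_rot: [0.708, 0.005, 0.004, -0.706]
ft_force: [0.0, -0.4, 0.9]
grip_width: 0.0566
```

```bash
python3 -m creep '[[[-10,-10,-40],0,0.65],[[-10,0,-40],0,0.65],[[-10,0,-40],0,0.65],[[-10,0,-40],0,0.65],[[-10,0,-40],0,0.65],[[0,0,0],0,0.65],[[0,0,0],0,0.65],[[0,0,0],0,0.65]]'
python3 - <<'E'
from rig import robot
from h import *
s=robot.camera('scene');t=robot.camera('top')
o=robot.get_obs();print(o['position'],o['ft_force'],o['time'])
crop(s,260,210,85,100,6,'pics/sk.png');crop(t,300,160,75,95,6,'pics/tk.png')
cv2.imwrite('pics/top_end.png',cv2.cvtColor(t['pixels'],cv2.COLOR_RGB2BGR))
cv2.imwrite('pics/scene_end.png',cv2.cvtColor(s['pixels'],cv2.COLOR_RGB2BGR))
E
```

```text
time: 26.65
position: [0.5888, -0.2138, 0.2262]
tool_rot: [-0.707, 0.0, 0.0, 0.707]
ft_force: [0.0, 1.0, -0.1]
grip_width: 0.0566
[ 0.58909542 -0.21335523  0.22639821] [-0.43090481 -0.09719834 -0.19008692] 26.75
```

View pics/sk.png

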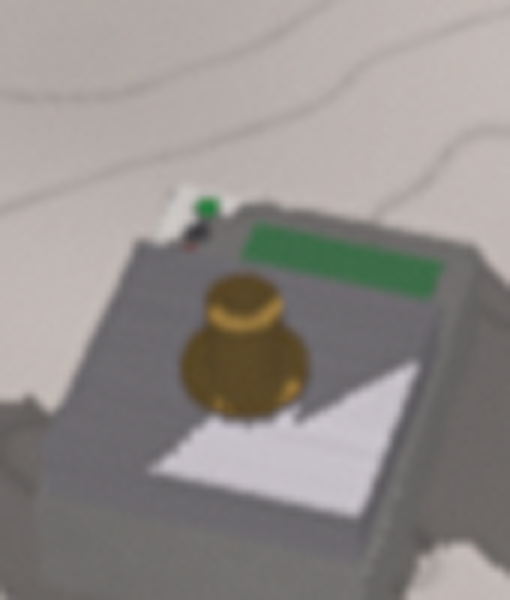

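View pics/tk.png

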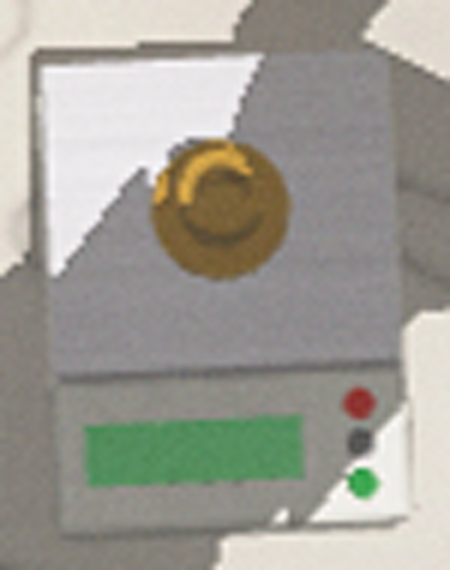

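View pics/scene_end.png

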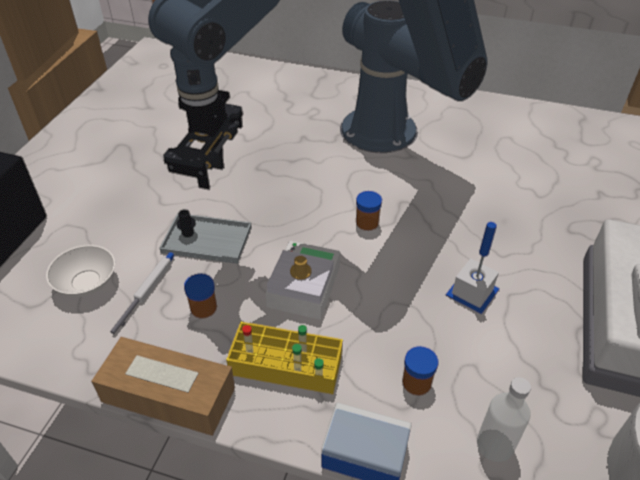

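Scene shows the adapter in the well with its shoulder on the block, about (300,272), and everything else untouched. One numeric check of its height before handing in.

```bash
python3 - <<'E'
from m import *
im=cv2.imread('pics/scene_end.png').astype(float); tm=cv2.imread('pics/top_end.png').astype(float)
def bb(im,u0,u1,v0,v1):
    m=(im[v0:v1,u0:u1,2]-im[v0:v1,u0:u1,0])>26
    v,u=np.nonzero(m); return u.min()+u0-.5,u.max()+u0+.5,v.min()+v0-.5,v.max()+v0+.5
print('obs',bb(im,282,318,245,290),bb(tm,318,356,178,212))
a=np.linspace(0,2*np.pi,181); x,y=.639,-.0153
def ring(r,z): return np.c_[x+r*np.cos(a),y+r*np.sin(a),0*a+z]
for dz in(0,.003,.006):
  for c in(s,t):
    Q=proj(c,np.r_[ring(.022,.07+dz),ring(.022,.075+dz),ring(.013,.105+dz)]); print(dz,Q.min(0).round(1),Q.max(0).round(1))
E
```

```text
obs (np.float64(289.5), np.float64(310.5), np.float64(255.5), np.float64(278.5)) (np.float64(324.5), np.float64(348.5), np.float64(182.5), np.float64(206.5))
0 [289.  255.1] [310.8 279.9]
0 [324.4 183.3] [347.5 206.5]
0.003 [288.9 254.1] [310.8 278.9]
0.003 [324.4 183. ] [347.6 206.3]
0.006 [288.9 253. ] [310.8 277.9]
0.006 [324.3 182.7] [347.6 206. ]
```

```bash
python3 -c "
from rig import robot
print(robot.hand_in()); print(robot.get_obs()['time'])"
```

```text
the job is handed in; nothing more can be done
None
the job is handed in; nothing more can be done
```

I finished the job and handed it in at about 26.8 s. No verdict came back, so the results below are from my own checks.

**What I did:**
- **Scrubbing:** I took the brush down the well to about 47 mm below the mouth, up to about 1 mm below it, and down to about 47 mm again. That is about 3 mm short of touching the bottom, but past the 35 mm needed.
- **Brush:** I stood it back in its stand, handle up, and released it. The camera views showed it upright, where it was at the start.
- **Brass adapter:** I pressed it into the well until the tool stopped at 0.077 m, the seated height I had predicted. The force then rose to about 21 N, and I let go and moved the arm clear.

**Last checks:**
- **Agreed:** The adapter's outline matched a fully seated adapter to within about 1 pixel in the top view, and at its top and sides in the scene view. The black adapter, jars and pipette looked untouched in the scene view.
- **Disagreed:** In the scene view, the adapter's lower edge measured about 1.4 px higher than a seated one should. I put this down to shading, because its top edge and the tool's stop height both match fully seated.
- **Unexpected:** Pushing past the spring balls showed only about 3 to 4 N in the readings between moves, less than the 8 to 18 N stated. Those readings were taken while the tool was stopped, so they may have missed the peak.

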